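# Gauge and sort two salvaged conduit couplings

### The arm

A 6-joint arm with a two-finger parallel gripper is mounted at the origin on the work surface. World frame = base frame: x ahead of the robot, y to its left, z up, the work surface at z = 0. Lengths are in m, angles in rad, forces in N, time in s.
With the tool pointing down it reaches from about 0.35 to 0.875 m from the base axis. Payload 15.5 kg.
Tool frame: the origin (TCP) lies at the very end of the fingers, on their centre line; the grasp point (between the pads) lies 19 mm behind it; z points along the fingers, y is the line along which they close (so a half turn about z gives the same grasp; the last joint's range is limited). The gripper opens to 85 mm and grips with 20 to 120 N. Pads are 22 mm wide; open, the fingers measure 114 mm over their backs; the gripper's body (76 mm by 85 mm) begins 54 mm behind the grasp point. The pads swing forward as they close: fully open they stand 13 mm farther back than shut.
Start: joints at [-0.096, 0.494, 1.345, -0, 1.302, -0.096], TCP at [0.625, 0, 0.231] pointing down, gripper open.
Joint ranges: [-2.91, 2.91], [-0.82, 2.16], [0.22, 2.67], [-1.22, 4.37], [0.12, 2.79], [-3.08, 3.08]. Speed limits (rad/s): [1.89, 1.89, 2.57, 3.01, 3.01, 3.01].

### API

Orientations are given as a rotation vector (axis times angle).
In Python, from bench import arm, vision gives the robot as it stands. The module is installed in compiled form; this text tells all that it offers.
- The arm moves only by the tool move_arm, never from a script. Its argument "rows" is a list of rows, each a list of 7 numbers: the shift along the world's x, y, z normalised to -1 to 1, where 1 is 0.3 m, then the turn, a rotation vector about the world's x, y, z normalised to -1 to 1, where 1 is 120 degrees, then the closure, from 0 (fully open) to 1 (shut). In form: [[x, y, z, ax, ay, az, grip], ...]. A call has 1 to 12 rows; each row is the pose to reach, as a shift and turn from the pose commanded when the call began; what a row does not reach only later rows make up. A row lasts 1/8 s, in which the tool goes at most 62.5 mm and 10.7 degrees, less where a joint would pass 70% of its speed; a pose out of reach is approached as far as the arm can. A call with a number of a shift or a turn outside -1 to 1 is refused whole. A call with a gripper value outside its range is refused whole. The fingers move at their own pace and stop on an object; "grip_force" is the grip in N (left out, the last holds). Time passes only in rows, so rows that repeat a pose let the fingers close. It gives the time, the measured TCP pose, the force, the opening and the grip force at its end, in the units of the state.
- arm.observe(): the state, without advancing time (a new reading comes with each control period).
- vision.read_camera(name): name is "scene" or "side" or "wrist"; returns a dict with "pixels" (480x640x3 uint8, blue, green, red), "z_map" (480x640 float32, m along the optical axis (not along the pixel's ray), 0 where there is no reading), "fov_y" (degrees; the focal length in pixels is half the picture's height over the tangent of half this angle, whatever the lens; pixels are square), "cx", "cy" (the principal point, pixels), "k1" (the pictures are not rectified: a ray, as slopes to the right and down, at radius r is drawn at 1 + k1 r^2 times it, then the intrinsics apply), "world_from_camera" (4x4, takes a point from camera to world coordinates). Camera axes: x right, y up, looking along -z (the intrinsics and any distortion apply to the point x, -y, -z); pixel columns grow to the right and rows downward; lengths in m; the calibration is good to about 2 mm. A picture is of the moment at which its call begins.
- arm.hand_in(): hands the job in; it is judged then, once.
The state is a dict: "clock": time; "qpos": joint angles; "joint_velocities": joint speeds; "joint_torque": joint torques, N m; "eef_pos": TCP position; "orientation": TCP orientation; "ft_force": force on the tool from outside, world axes, zero at the start; "torque": the same for the moment, N m; "width": finger opening in m; "grip_force": force on a finger pad.
Only numpy, scipy, OpenCV 4.12 (cv2) and the standard library are available. Lean on these libraries where they do the work, as an engineer would, in place of code of your own. Each camera call takes 0.05 s, during which the arm holds its last target. There are 200 camera calls.

### The job

Find out which of the two conduit couplings on the counter slides right through: take either one, slide it gently down over the upright gauge pin until it stops, lift it off and stand it upright in the red bin if it went all the way down to the yellow plate, or in the blue bin if it stuck halfway. Only then take the other coupling, test it on the pin in the same way and stand it upright in its bin too. Do not ram the couplings onto the gauge, and leave everything else where it is, the fittings already in the bins included.

Things in the scene. Friction and masses are not known exactly. Their poses are not given: they have to be found in the camera images.
- coupling_a: Coupling to sort: upright grey metal tube, 56 mm tall, 36 mm outside, 28.6 mm inside, open at both ends, 0.11 kg. Two screw heads stick out 6 mm on its own -x side: grip across its own y axis. Inside it is smooth, or has two stop lugs at half height (undersides 25 mm above its lower end); outside both kinds look alike, the test tells which it is. Origin: centre of its lower end, z up the tube.
- coupling_b: Coupling to sort: upright grey metal tube, 56 mm tall, 36 mm outside, 28.6 mm inside, open at both ends, 0.11 kg. Two screw heads stick out 6 mm on its own -x side: grip across its own y axis. Inside it is smooth, or has two stop lugs at half height (undersides 25 mm above its lower end); outside both kinds look alike, the test tells which it is. Origin: centre of its lower end, z up the tube.
- gauge: The gauge: a yellow steel plate 100 x 100 mm, 12 mm thick, fixed to the counter, with a dark steel pin upright in its middle. Origin: centre of the plate's underside.
- pin_foot (a point): Centre of the pin at the plate's upper face. A slip coupling goes down until its lower end is here; one with stop lugs comes to rest with its lower end 25 mm above here.
- pin_top (a point): Centre of the pin's top, 50 mm above the plate. The pin is 25 mm in diameter; its top 6 mm taper to 19 mm as a lead-in.
- red_bin: Red open plastic bin fixed to the counter, 190 mm (its x) x 150 mm (its y) x 50 mm high, walls and floor 4 mm, for couplings that go all the way down. Its -x half (nearer the robot) is empty, two small fittings lie in its +x half. Origin: centre of its underside. On the left or the right.
- blue_bin: Blue open plastic bin fixed to the counter, 190 mm (its x) x 150 mm (its y) x 50 mm high, walls and floor 4 mm, for couplings that stick halfway. Its -x half (nearer the robot) is empty, two small fittings lie in its +x half. Origin: centre of its underside. On the left or the right.
- red_bin_space (a point): On the red bin's inner floor, middle of its empty part (35 mm to the bin's -x side of its centre, 4 mm above the counter).
- blue_bin_space (a point): The same point of the blue bin.
- red_bushing: Brass bushing, 33 mm wide, 24 mm high, already lying in the back (+x) half of the red bin. Origin: centre of its underside.
- red_locknut: Steel locknut, 42 mm wide, 12 mm high, already lying in the back (+x) half of the red bin. Origin: centre of its underside.
- blue_bushing: Brass bushing like the red bin's, in the back half of the blue bin.
- blue_locknut: Steel locknut like the red bin's, in the back half of the blue bin.
- junction_box: Open square steel electrical box, 100 x 100 x 45 mm, near the far edge of the counter. Origin: centre of its underside. Bystander.
- tape_measure: Yellow tape measure, 70 x 36 x 60 mm, near the far edge. Origin: centre of its underside. Bystander.
- screwdriver: Screwdriver with an orange handle, 150 mm long, lying crosswise between the robot and the couplings. Bystander.
- tester: Black hand-held tester, 66 x 130 x 32 mm, near the far edge. Origin: centre of its underside. Bystander.

How it is judged:
On the way, in this order (a step that is already met when the one before it is completed fails the run):
1. a coupling is on the gauge pin, slid down as far as it goes (((horizontal distance between coupling_a and pin_foot below 0.005 m and z of coupling_a in the frame of pin_foot between -0.004 and 0.004 m and angle between coupling_a's own z axis and vertical below 0.2 rad) or (horizontal distance between coupling_b and pin_foot below 0.005 m and z of coupling_b in the frame of pin_foot between -0.004 and 0.029 m and angle between coupling_b's own z axis and vertical below 0.2 rad))), for 0.2 s.
2. that coupling stands in the right bin while the other is still about where it was (((x of coupling_a in the frame of red_bin between -0.08 and 0.08 m and y of coupling_a in the frame of red_bin between -0.06 and 0.06 m and z of coupling_a in the frame of red_bin below 0.009 m and angle between coupling_a's own z axis and vertical below 0.2 rad and distance of coupling_b from where it was at the start of the episode below 0.06 m) or (x of coupling_b in the frame of blue_bin between -0.08 and 0.08 m and y of coupling_b in the frame of blue_bin between -0.06 and 0.06 m and z of coupling_b in the frame of blue_bin below 0.009 m and angle between coupling_b's own z axis and vertical below 0.2 rad and distance of coupling_a from where it was at the start of the episode below 0.06 m))), for 0.2 s.
3. the other coupling is on the gauge pin, slid down as far as it goes (((x of coupling_a in the frame of red_bin between -0.08 and 0.08 m and y of coupling_a in the frame of red_bin between -0.06 and 0.06 m and z of coupling_a in the frame of red_bin below 0.009 m and angle between each of coupling_a, coupling_b's own z axis and vertical below 0.2 rad and horizontal distance between coupling_b and pin_foot below 0.005 m and z of coupling_b in the frame of pin_foot between -0.004 and 0.029 m) or (x of coupling_b in the frame of blue_bin between -0.08 and 0.08 m and y of coupling_b in the frame of blue_bin between -0.06 and 0.06 m and z of coupling_b in the frame of blue_bin below 0.009 m and angle between each of coupling_b, coupling_a's own z axis and vertical below 0.2 rad and horizontal distance between coupling_a and pin_foot below 0.005 m and z of coupling_a in the frame of pin_foot between -0.004 and 0.004 m))), for 0.2 s.
At the end, for the whole second after the job is handed in: The coupling that went down to the plate stands in the red bin, the one that stuck halfway in the blue bin: lower end within 5 mm of the bin floor, axis within 80 mm (along) and 60 mm (across) of the bin's centre, within 0.2 rad of upright, at rest (x of coupling_a in the frame of red_bin between -0.08 and 0.08 m and y of coupling_a in the frame of red_bin between -0.06 and 0.06 m and z of coupling_a in the frame of red_bin below 0.009 m and angle between each of coupling_a, coupling_b's own z axis and vertical below 0.2 rad and x of coupling_b in the frame of blue_bin between -0.08 and 0.08 m and y of coupling_b in the frame of blue_bin between -0.06 and 0.06 m and z of coupling_b in the frame of blue_bin below 0.009 m and linear speed of each of coupling_a, coupling_b below 0.02 m/s and angular speed of each of coupling_a, coupling_b below 0.2 rad/s); the robot touches nothing.
It fails at once if a coupling is rammed onto the gauge with more than 150 N (contact force between any of coupling_a, coupling_b and gauge above 150 N).
It fails at once if a fitting or bystander is shifted by more than 30 mm (distance of any of red_bushing, red_locknut, blue_bushing, blue_locknut, junction_box, tape_measure, screwdriver, tester from where it was at the start of the episode above 0.03 m).
It also fails if it takes over 67 s, if anything falls off the work surface, if the arm or the gripper's body presses on something with over 40 N, if the wrist force passes 120 N, or if a joint passes its speed limit or range.

## Working session

There is one attempt and no reset: what is moved stays moved. The work goes in short steps, Python scripts to look and compute and a tool call to move; the robot and the scene stay as the last step left them, time stands still between calls to the robot, and variables do not carry over. Pictures are saved under pics/ and viewed, at most 10 in all, crops included, and the job is handed in when it is done.

Besides the shell and the picture viewer there is one more tool, called after "Emit:" by a JSON object that holds its "api" and its "payload". move_arm: Moves the arm, as the interface text tells. Scaled input: -1 to 1 covers 0.3 m each way for a shift and 120 degrees each way for a turn. Its arguments: {"type":"object","properties":{"rows":{"type":"array","items":{"type":"array","items":{"type":"number","minimum":-1,"maximum":1}}},"grip_force":{"type":"number"}},"required":["rows"]}

```bash
mkdir -p pics
cat > h.py <<'E'
import numpy as np, cv2
from bench import arm, vision
def cam(n):
    d=vision.read_camera(n); return d
def K(d):
    h=d["pixels"].shape[0]; f=h/2/np.tan(np.radians(d["fov_y"])/2)
    return np.array([[f,0,d["cx"]],[0,f,d["cy"]],[0,0,1]])
def cloud(d):
    """world xyz per pixel (nan where no depth)"""
    h,w=d["z_map"].shape; u,v=np.meshgrid(np.arange(w),np.arange(h))
    p=cv2.undistortPoints(np.stack([u,v],-1).reshape(-1,1,2).astype(np.float64),K(d),np.array([d["k1"],0,0,0,0.])).reshape(h,w,2)
    z=np.where(d["z_map"]>0,d["z_map"],np.nan)
    P=np.stack([p[...,0]*z,-p[...,1]*z,-z],-1); T=np.array(d["world_from_camera"])
    return P@T[:3,:3].T+T[:3,3]
E
python3 - <<'E'
from h import *
print(arm.observe())
for n in ("scene","side","wrist"):
    d=cam(n); cv2.imwrite(f"pics/{n}0.png",d["pixels"]); np.savez(f"{n}0.npz",**d)
    print(n,d["fov_y"],d["cx"],d["cy"],d["k1"],np.round(d["world_from_camera"],3).tolist())
E
```

```text
{'clock': 0.0, 'qpos': array([-9.55310881e-02,  4.94204701e-01,  1.34614394e+00,  2.47794386e-05,
        1.30251356e+00, -9.55182490e-02]), 'joint_velocities': array([-0.00061346, -0.00046374,  0.00067588, -0.00059824, -0.00058487,
        0.00051058]), 'joint_torque': array([-2.68344644e-03, -8.82162237e+01, -3.83866239e+01, -4.40739132e-04,
        1.02696815e-02,  1.38197843e-04]), 'eef_pos': array([6.24628777e-01, 2.73902257e-05, 2.30682542e-01]), 'orientation': array([-2.22075969e+00, -2.22071655e+00,  1.23985281e-03]), 'ft_force': array([ 0.11937093,  0.28187787, -0.35936834]), 'torque': array([0.0011001 , 0.04114233, 0.00596693]), 'grip_force': 0.0, 'width': 0.08555312412983902}
scene 42.820006335419684 322.02575611966176 240.24879987148068 -0.005747406807468463 [[-0.704, -0.44, 0.558, 1.245], [0.71, -0.418, 0.566, 0.7], [-0.016, 0.795, 0.607, 0.783], [0.0, 0.0, 0.0, 1.0]]
side 49.007283586457355 315.53572145295794 239.2930764481073 -0.07014845161477634 [[0.775, 0.362, -0.517, 0.048], [-0.632, 0.456, -0.627, -0.66], [0.009, 0.813, 0.582, 0.696], [0.0, 0.0, 0.0, 1.0]]
wrist 68.0290516064052 314.92614335900834 244.40490625967905 -0.008621602593308436 [[1.0, -0.001, 0.0, 0.625], [0.001, 0.966, 0.26, 0.067], [-0.0, -0.26, 0.966, 0.373], [0.0, 0.0, 0.0, 1.0]]
```

View pics/scene0.png

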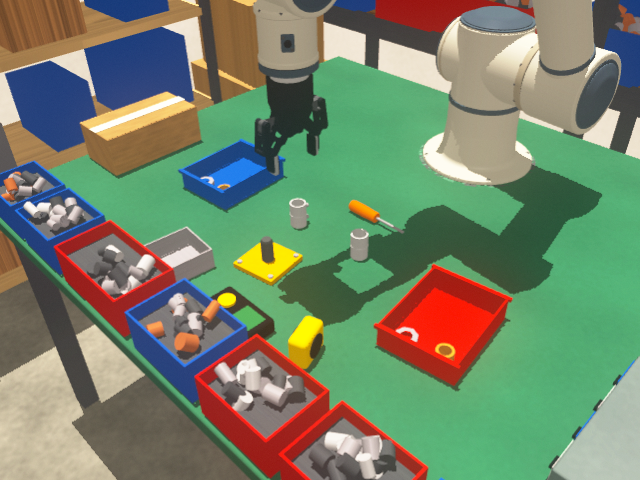

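View pics/wrist0.png

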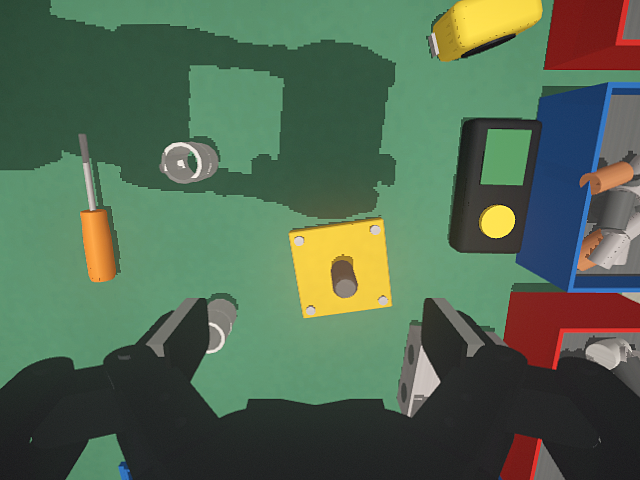

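The scene picture shows the blue bin at (235,172), the red bin at (443,322), couplings at (299,213) and (360,245), and the gauge at (267,262). In the wrist picture the couplings are at (188,162) and (218,325). The pin is at (344,275), and right in the image is +x, up is +y.

```bash
cat >> h.py <<'E'
def circ(p):
    A=np.c_[2*p,np.ones(len(p))]; s=np.linalg.lstsq(A,(p**2).sum(1),rcond=None)[0]
    return s[:2],np.sqrt(s[2]+s[:2]@s[:2])
def coupling(P,c0,r=.035):
    """coupling standing at about c0: rim centre, radius, screw-head direction"""
    q=P[np.hypot(P[...,0]-c0[0],P[...,1]-c0[1])<r]
    rim=q[(q[:,2]>.050)&(q[:,2]<.062)]
    top=np.median(rim[:,2]); c,_=circ(rim[:,:2]); 
    m=cv2.minEnclosingCircle(rim[:,:2].astype(np.float32))
    b=q[(q[:,2]>.008)&(q[:,2]<.053)]; d=b[:,:2]-c; rr=np.hypot(*d.T); s=d[(rr>.0205)&(rr<.028)]
    return dict(n=len(rim),top=round(top,4),c=np.round(c,4),enc=np.round([*m[0],m[1]],4),nscrew=len(s),
                ang=np.round(np.degrees(np.arctan2(*s.mean(0)[::-1])),1) if len(s) else None)
E
cat > m.py <<'E'
from h import *
for n in ("scene","side","wrist"):
    d=dict(np.load(n+"0.npz")); P=cloud(d); hsv=cv2.cvtColor(d["pixels"],cv2.COLOR_BGR2HSV); H,S,V=cv2.split(hsv)
    x,y,z=P[...,0],P[...,1],P[...,2]
    print(n,"table z",np.nanmedian(z[(H>65)&(H<90)&(S>80)]))
    ws=(x>.3)&(x<.85)&(abs(y)<.5)
    # couplings: grey blobs of height 50..60mm
    m=(ws&(S<50)&(z>.03)&(z<.062)).astype(np.uint8)
    k,l,st,ce=cv2.connectedComponentsWithStats(m)
    for i in range(1,k):
        if st[i,4]>60:
            p=P[l==i]; c0=np.median(p[:,:2],0); print(" grey",ce[i].round(),st[i,4],c0.round(3),np.nanmax(p[:,2]).round(3),coupling(P,c0))
    m=(ws&(H>20)&(H<34)&(S>150)&(z>.006)&(z<.018)).astype(np.uint8)
    k,l,st,ce=cv2.connectedComponentsWithStats(m); 
    if k>1:
        i=1+np.argmax(st[1:,4]); p=P[l==i]; r=cv2.minAreaRect(p[:,:2].astype(np.float32)); print(" plate",r,np.median(p[:,2]))
        q=P[np.hypot(x-r[0][0],y-r[0][1])<.03]; q=q[(q[:,2]>.058)]; print(" pintop",len(q),np.median(q[:,2]),cv2.minEnclosingCircle(q[:,:2].astype(np.float32)))
    for nm,hm in (("red",((H<6)|(H>174))),("blue",(H>100)&(H<120))):
        m=ws&hm&(S>150)&(z>.046)&(z<.056); p=P[m][:,:2].astype(np.float32)
        if len(p)>200: print(" ",nm,len(p),cv2.minAreaRect(p))
E
python3 m.py
```

```text
scene table z -0.0024685898407278972
 grey [298. 207.] 269 [ 0.519 -0.108] 0.056 {'n': 75, 'top': np.float64(0.0523), 'c': array([ 0.5165, -0.1112]), 'enc': array([ 0.5176, -0.1124,  0.021 ]), 'nscrew': 14, 'ang': np.float64(162.0)}
 grey [183. 247.] 638 [ 0.763 -0.178] 0.046 {'n': 0, 'top': np.float64(nan), 'c': array([0., 0.]), 'enc': array([0., 0., 0.]), 'nscrew': 0, 'ang': None}
 grey [359. 238.] 306 [0.511 0.059] 0.057 {'n': 83, 'top': np.float64(0.0526), 'c': array([0.5072, 0.058 ]), 'enc': array([0.5082, 0.0588, 0.0206]), 'nscrew': 1, 'ang': np.float64(39.9)}
 grey [266. 240.] 65 [ 0.655 -0.055] 0.062 {'n': 103, 'top': np.float64(0.0581), 'c': array([ 0.6539, -0.0554]), 'enc': array([ 0.6533, -0.0555,  0.0126]), 'nscrew': 121, 'ang': np.float64(41.6)}
 plate ((0.6520830988883972, -0.056275468319654465), (0.10306291282176971, 0.102821946144104), 8.955780029296875) 0.009515373415980855
 pintop 83 0.061003707917265504 ((0.6491013169288635, -0.04755701497197151), 0.02049116976559162)
  red 1132 ((0.65550696849823, 0.07730597257614136), (0.3905453383922577, 0.763234555721283), 0.33
[... 2575 characters left out ...]
), 'c': array([ 0.5184, -0.1142]), 'enc': array([ 0.5195, -0.115 ,  0.018 ]), 'nscrew': 0, 'ang': None}
 grey [413. 378.] 597 [ 0.731 -0.173] 0.047 {'n': 0, 'top': np.float64(nan), 'c': array([0., 0.]), 'enc': array([0., 0., 0.]), 'nscrew': 0, 'ang': None}
 plate ((0.6531281471252441, -0.05940895527601242), (0.09940731525421143, 0.1000741571187973), 8.628846168518066) 0.011668135009734015
 pintop 406 0.061432935387190524 ((0.6524767875671387, -0.05919894948601723), 0.011441881768405437)
  red 1100 ((0.846977710723877, -0.05975915491580963), (0.0064875539392232895, 0.4866444170475006), 0.08620361983776093)
  blue 1536 ((0.661658763885498, -0.13390326499938965), (0.6098846197128296, 0.1265425831079483), 41.92703628540039)
  return _methods._mean(a, axis=axis, dtype=dtype,
  ret = ret.dtype.type(ret / rcount)
```

View pics/side0.png

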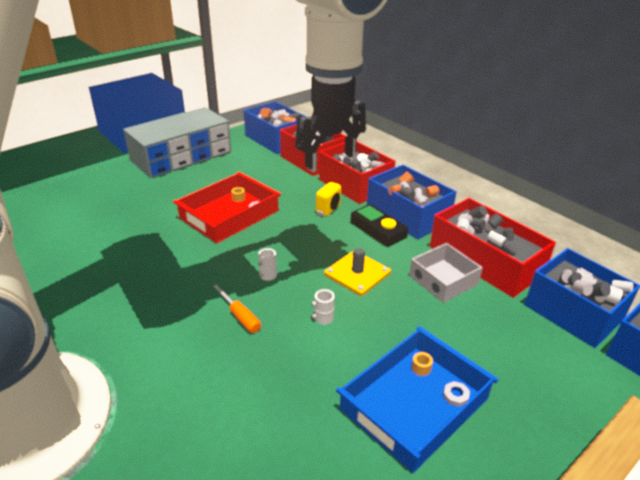

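The side picture agrees: couplings at (267,263) and (323,306), pin at (358,260), blue bin at (418,395), red bin at (227,206). Next I locate the bins and hover over the first coupling with the fingers turned to close along y.

Emit:
{"api": "move_arm", "payload": {"rows": [[-0.387,0.182,-0.1,0,0,0.75,0],[-0.387,0.182,-0.1,0,0,0.75,0],[-0.387,0.182,-0.1,0,0,0.75,0],[-0.387,0.182,-0.1,0,0,0.75,0],[-0.387,0.182,-0.1,0,0,0.75,0],[-0.387,0.182,-0.1,0,0,0.75,0],[-0.387,0.182,-0.1,0,0,0.75,0],[-0.387,0.182,-0.1,0,0,0.75,0],[-0.387,0.182,-0.1,0,0,0.75,0],[-0.387,0.182,-0.1,0,0,0.75,0]]}}

```text
clock: 1.4
eef_pos: [0.5088, 0.0546, 0.2012]
orientation: [-0.001, -3.141, 0.0]
ft_force: [0.2, 0.2, -0.3]
width: 0.0853
grip_force: 0.0
```

Run:
```python
from h import *
for n in ("scene","side"):
    d=dict(np.load(n+"0.npz")); P=cloud(d); H,S,V=cv2.split(cv2.cvtColor(d["pixels"],cv2.COLOR_BGR2HSV)); z=P[...,2]
    ws=(P[...,0]>.3)&(P[...,0]<.85)&(abs(P[...,1])<.5)
    for nm,hm in (("red",((H<6)|(H>174))),("blue",(H>100)&(H<120))):
        m=(ws&hm&(S>150)&(z>.0)&(z<.056)).astype(np.uint8); k,l,st,ce=cv2.connectedComponentsWithStats(m)
        for i in np.argsort(-st[1:,4])[:2]+1:
            p=P[(l==i)&(z>.042)][:,:2].astype(np.float32)
            if len(p)>30: print(n,nm,ce[i].round(),len(p),cv2.minAreaRect(p))
d=cam("wrist"); cv2.imwrite("pics/w1.png",d["pixels"]); P=cloud(d)
print(arm.observe()["eef_pos"],coupling(P,(.5085,.0547)))
```

```text
scene red [443. 322.] 1548 ((0.5667064785957336, 0.30626389384269714), (0.2048085480928421, 0.15793125331401825), 7.17374324798584)
scene blue [230. 174.] 584 ((0.5028052926063538, -0.351528525352478), (0.20643439888954163, 0.16021451354026794), 3.1147563457489014)
side red [228. 206.] 827 ((0.5675815939903259, 0.30215907096862793), (0.20376749336719513, 0.15972506999969482), 6.788103103637695)
side red [481. 264.] 525 ((0.8459937572479248, -0.2020564079284668), (0.007830509915947914, 0.2190706878900528), 0.03420477733016014)
side blue [415. 396.] 2293 ((0.5053332448005676, -0.357898473739624), (0.20296619832515717, 0.15898238122463226), 3.482137680053711)
side blue [564. 315.] 512 ((0.8465777635574341, -0.4118931293487549), (0.14837004244327545, 0.007232194766402245), 89.19544982910156)
[0.50882682 0.05460357 0.20119602] {'n': 598, 'top': np.float64(0.0554), 'c': array([0.507 , 0.0546]), 'enc': array([0.5075, 0.0546, 0.0181]), 'nscrew': 91, 'ang': np.float64(-167.2)}
```

View pics/w1.png

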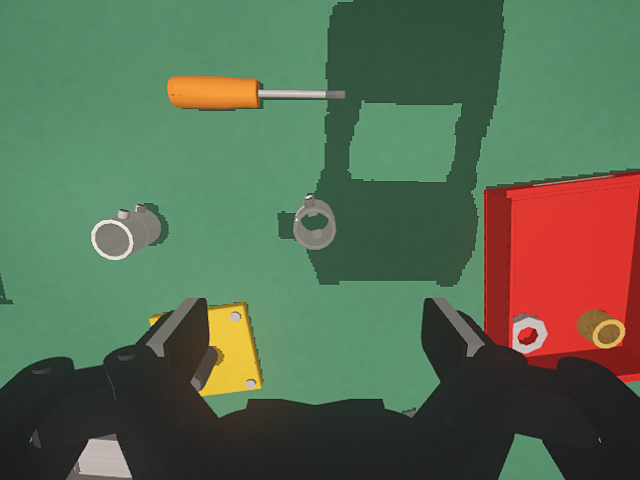

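Coupling 1 is at (314,225) with its screw heads pointing up in the picture (toward -x); coupling 2 is at (120,238). Coupling 1 measures (0.5075, 0.0546) with its own x axis at 13°, and its rim height is right. I'm descending to grip it.

Emit:
{"api": "move_arm", "payload": {"rows": [[-0.003,0,-0.15,0,0,0.108,0],[-0.003,0,-0.3,0,0,0.108,0],[-0.003,0,-0.45,0,0,0.108,0],[-0.003,0,-0.54,0,0,0.108,0],[-0.003,0,-0.6,0,0,0.108,0],[-0.003,0,-0.609,0,0,0.108,0],[-0.003,0,-0.609,0,0,0.108,0.3],[-0.003,0,-0.609,0,0,0.108,1],[-0.003,0,-0.609,0,0,0.108,1],[-0.003,0,-0.609,0,0,0.108,1],[-0.003,0,-0.609,0,0,0.108,1],[-0.003,0,-0.609,0,0,0.108,1]], "grip_force": 40}}

```text
clock: 2.95
eef_pos: [0.5084, 0.0548, 0.0193]
orientation: [-0.354, 3.12, 0.0]
ft_force: [-2.4, 3.0, 7.7]
width: 0.0343
grip_force: 39.1
```

Emit:
{"api": "move_arm", "payload": {"rows": [[0,0,0.1,0,0,0,1],[0,0,0.25,0,0,0,1],[0,0,0.33,0,0,0,1],[0.12,-0.095,0.33,0,0,0,1],[0.24,-0.19,0.33,0,0,0,1],[0.36,-0.284,0.33,0,0,0,1],[0.45,-0.355,0.33,0,0,0,1],[0.482,-0.379,0.33,0,0,0,1],[0.482,-0.379,0.33,0,0,0,1],[0.482,-0.379,0.33,0,0,0,1]]}}

```text
clock: 4.2
eef_pos: [0.6516, -0.0582, 0.1176]
orientation: [0.355, -3.121, -0.001]
ft_force: [-0.7, 0.7, -2.2]
width: 0.0338
grip_force: 40.7
```

Run:
```python
from h import *
o=arm.observe(); print(o["eef_pos"],o["width"])
ims=[]
for n,(u,v) in (("scene",(267,225)),("side",(358,225)),("wrist",(320,380))):
    d=cam(n); np.savez(n+"2.npz",**d)
    im=d["pixels"]; s=60 if n!="wrist" else 100
    c=im[max(0,v-s):v+s,u-s:u+s]; ims.append(cv2.resize(c,None,fx=400/c.shape[1],fy=400/c.shape[1],interpolation=cv2.INTER_NEAREST))
cv2.imwrite("pics/h1.png",np.hstack(ims[:2])); cv2.imwrite("pics/h1w.png",dict(np.load("wrist2.npz"))["pixels"])
```

```text
[ 0.65158474 -0.05824674  0.11758583] 0.03375072632671513
```

View pics/h1.png

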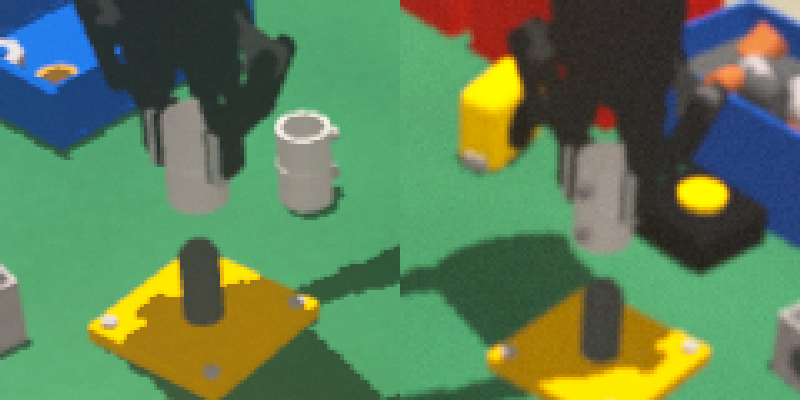

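The coupling hangs over the pin in both views: scene axis at crop (198,200) against the pin at (202,250), side (602,245) against (603,290). I'll check the offset numerically with bearings.

```bash
cat > al.py <<'E'
from h import *
import sys
def edges(row,base,sgn,thr):
    pass
def az(d,u,v):
    p=cv2.undistortPoints(np.array([[[u,v]]],float),K(d),np.array([d["k1"],0,0,0,0.]))[0,0]
    r=np.array(d["world_from_camera"])[:3,:3]@np.array([p[0],-p[1],-1]); return np.arctan2(r[1],r[0])
for n,uc in (("scene",(247,287)),("side",(340,380))):
    d=dict(np.load(n+sys.argv[1]+".npz")); im=d["pixels"].astype(int); S=im.max(2)-im.min(2); V=im.max(2)
    cp=np.array(d["world_from_camera"])[:3,3]; rng=np.hypot(.6525-cp[0],-.059-cp[1])
    for nm,m in (("coup",(S<30)&(V>95)),("pin",(S<25)&(V<95))):
        out=[]
        for v in range(200,270):
            u=np.flatnonzero(m[v,uc[0]:uc[1]])+uc[0]
            if len(u)>8: out.append((v,u[0],u[-1],round((az(d,u[0]-.5,v)+az(d,u[-1]+.5,v))/2*rng*1000,2)))
        print(n,nm,rng.round(3),out)
E
python3 al.py 2
```

```text
scene coup 0.963 [(200, np.int64(251), np.int64(267), np.float64(-2145.32)), (201, np.int64(251), np.int64(267), np.float64(-2145.14)), (202, np.int64(251), np.int64(268), np.float64(-2145.9)), (203, np.int64(251), np.int64(268), np.float64(-2145.73)), (204, np.int64(251), np.int64(267), np.float64(-2144.62)), (205, np.int64(251), np.int64(270), np.float64(-2147.25)), (206, np.int64(251), np.int64(271), np.float64(-2148.02)), (207, np.int64(251), np.int64(272), np.float64(-2148.78)), (208, np.int64(252), np.int64(272), np.float64(-2149.54)), (209, np.int64(251), np.int64(272), np.float64(-2148.44)), (210, np.int64(251), np.int64(272), np.float64(-2148.27)), (211, np.int64(252), np.int64(272), np.float64(-2149.03)), (212, np.int64(252), np.int64(272), np.float64(-2148.86)), (213, np.int64(253), np.int64(272), np.float64(-2149.62)), (214, np.int64(255), np.int64(272), np.float64(-2151.33)), (215, np.int64(257), np.int64(272), np.float64(-2153.04)), (216, np.int64(257), np.int64(272), np.float64(-2152.87)), (217, np.int64(257), np.int64(272), np.float64(-2152.7)), (218, np.int64(257), n
[... 7101 characters left out ...]
float64(663.12)), (258, np.int64(354), np.int64(363), np.float64(662.97)), (259, np.int64(354), np.int64(363), np.float64(662.83)), (260, np.int64(354), np.int64(363), np.float64(662.69)), (261, np.int64(353), np.int64(362), np.float64(664.57)), (262, np.int64(353), np.int64(363), np.float64(663.41)), (263, np.int64(353), np.int64(362), np.float64(664.29)), (264, np.int64(353), np.int64(362), np.float64(664.14)), (265, np.int64(353), np.int64(362), np.float64(664.0)), (266, np.int64(353), np.int64(362), np.float64(663.85)), (267, np.int64(353), np.int64(362), np.float64(663.71)), (268, np.int64(353), np.int64(362), np.float64(663.56)), (269, np.int64(353), np.int64(362), np.float64(663.42))]
```

Both views and the TCP reading suggest shifting about +2 mm in x and -1.3 mm in y. I'll shift, then lower gently, watching the force.

Emit:
{"api": "move_arm", "payload": {"rows": [[0.0067,-0.0043,0,0,0,0,1],[0.0067,-0.0043,-0.06,0,0,0,1],[0.0067,-0.0043,-0.1,0,0,0,1],[0.0067,-0.0043,-0.115,0,0,0,1],[0.0067,-0.0043,-0.13,0,0,0,1],[0.0067,-0.0043,-0.145,0,0,0,1],[0.0067,-0.0043,-0.16,0,0,0,1],[0.0067,-0.0043,-0.17,0,0,0,1]]}}

```text
clock: 5.35
eef_pos: [0.6546, -0.0604, 0.0664]
orientation: [-0.355, 3.121, -0.0]
ft_force: [0.9, 0.2, -1.2]
width: 0.0342
grip_force: 40.7
```

Emit:
{"api": "move_arm", "payload": {"rows": [[0,0,-0.01,0,0,0,1],[0,0,-0.02,0,0,0,1],[0,0,-0.027,0,0,0,1],[0,0,-0.033,0,0,0,1],[0,0,-0.038,0,0,0,1],[0,0,-0.043,0,0,0,1]]}}

```text
clock: 6.1
eef_pos: [0.655, -0.0604, 0.0557]
orientation: [-0.355, 3.12, -0.001]
ft_force: [-13.2, 1.9, 42.7]
width: 0.0338
grip_force: 45.6
```

Force rises to 43 N with the lower end 24.5 mm above the plate. That is exactly the lug height, so coupling 1 sticks and belongs in the blue bin. I'll ease off, dwell, lift and carry.

Emit:
{"api": "move_arm", "payload": {"rows": [[0,0,0.002,0,0,0,1],[0,0,0.002,0,0,0,1],[0,0,0.002,0,0,0,1],[0,0,0.03,0,0,0,1],[0,0,0.08,0,0,0,1],[0,0,0.15,0,0,0,1],[0,0,0.25,0,0,0,1],[0,0,0.3,0,0,0,1]]}}

```text
clock: 7.1
eef_pos: [0.6554, -0.0605, 0.1459]
orientation: [-0.354, 3.119, -0.001]
ft_force: [0.0, -0.2, -0.9]
width: 0.0341
grip_force: 40.7
```

Emit:
{"api": "move_arm", "payload": {"rows": [[-0.06,-0.1,0,0,0,0,1],[-0.15,-0.24,0,0,0,0,1],[-0.24,-0.38,0,0,0,0,1],[-0.33,-0.52,0,0,0,0,1],[-0.42,-0.67,0,0,0,0,1],[-0.51,-0.82,0,0,0,0,1],[-0.58,-0.93,0,0,0,0,1],[-0.62,-0.985,0,0,0,0,1],[-0.62,-0.985,0,0,0,0,1],[-0.62,-0.985,0,0,0,0,1]]}}

```text
clock: 8.35
eef_pos: [0.4691, -0.355, 0.1437]
orientation: [-0.355, 3.121, 0.001]
ft_force: [-0.2, -0.4, -1.9]
width: 0.0339
grip_force: 40.7
```

Run:
```python
from h import *
print(arm.observe()["eef_pos"],arm.observe()["width"])
d=cam("side"); cv2.imwrite("pics/s3.png",cv2.resize(d["pixels"][240:,220:540],None,fx=2,fy=2))
```

```text
[ 0.46908036 -0.35501564  0.14365783] 0.033914644084142444
```

View pics/s3.png

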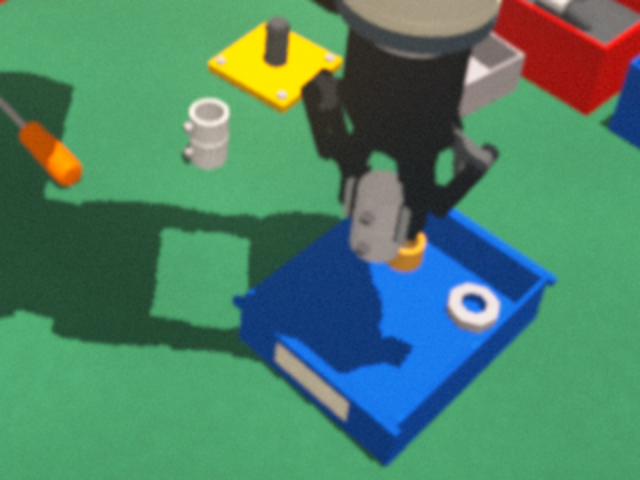

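Coupling 1 hangs at about (378,215) over the empty half of the blue bin, clear of the bushing at (408,250) and the nut at (475,303). Lowering it now.

Emit:
{"api": "move_arm", "payload": {"rows": [[0,0,-0.12,0,0,0,1],[0,0,-0.25,0,0,0,1],[0,0,-0.34,0,0,0,1],[0,0,-0.375,0,0,0,1],[0,0,-0.388,0,0,0,1],[0,0,-0.395,0,0,0,1],[0,0,-0.398,0,0,0,1],[0,0,-0.398,0,0,0,1]]}}

```text
clock: 9.4
eef_pos: [0.4688, -0.3561, 0.0248]
orientation: [-0.354, 3.121, -0.001]
ft_force: [0.3, -0.5, -2.2]
width: 0.034
grip_force: 40.6
```

Emit:
{"api": "move_arm", "payload": {"rows": [[0,0,-0.003,0,0,0,1],[0,0,-0.006,0,0,0,1],[0,0,-0.006,0,0,0,1]]}}

```text
clock: 9.78
eef_pos: [0.4687, -0.356, 0.0233]
orientation: [-0.354, 3.121, -0.001]
ft_force: [-2.9, 1.8, 14.7]
width: 0.0341
grip_force: 42.6
```

Contact at 15 N, so I release and lift.

Emit:
{"api": "move_arm", "payload": {"rows": [[0,0,0,0,0,0,0.3],[0,0,0,0,0,0,0.3],[0,0,0,0,0,0,0.3],[0,0,0.06,0,0,0,0.3],[0,0,0.2,0,0,0,0.3],[0,0,0.4,0,0,0,0.3],[0,0.1,0.59,0,0,-0.05,0.3],[0.04,0.3,0.59,0,0,-0.12,0],[0.09,0.5,0.59,0,0,-0.2,0],[0.14,0.7,0.59,0,0,-0.23,0],[0.164,0.8,0.59,0,0,-0.233,0],[0.164,0.8,0.59,0,0,-0.233,0]]}}

```text
clock: 11.28
eef_pos: [0.5181, -0.1138, 0.2007]
orientation: [0.405, 3.114, 0.0]
ft_force: [-0.2, -1.7, -0.3]
width: 0.0854
grip_force: 0.0
```

Run:
```python
from h import *
import warnings; warnings.simplefilter("ignore")
print(arm.observe()["eef_pos"])
d=cam("wrist"); P=cloud(d); print(coupling(P,(.518,-.1155)))
H,S,V=cv2.split(cv2.cvtColor(d["pixels"],cv2.COLOR_BGR2HSV))
d=cam("side"); cv2.imwrite("pics/s4.png",cv2.resize(d["pixels"][240:,220:540],None,fx=2,fy=2))
P=cloud(d); x,y,z=P[...,0],P[...,1],P[...,2]
q=P[(abs(x-.469)<.04)&(abs(y+.356)<.05)&(z>.035)&(z<.08)]; print(len(q),np.median(q,0),q[:,2].max(),cv2.minEnclosingCircle(q[q[:,2]>.054][:,:2].astype(np.float32)))
```

```text
[ 0.51808949 -0.11377196  0.20066347]
{'n': 598, 'top': np.float64(0.0554), 'c': array([ 0.5161, -0.1149]), 'enc': array([ 0.5165, -0.1153,  0.018 ]), 'nscrew': 86, 'ang': np.float64(162.9)}
583 [ 0.46665692 -0.35823404  0.05112572] 0.06285145681590942 ((0.46826428174972534, -0.35621288418769836), 0.019011523574590683)
```

View pics/s4.png

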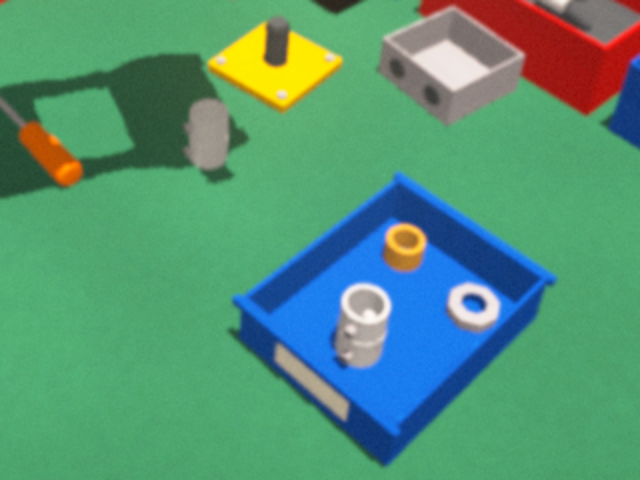

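Coupling 1 stands upright in the blue bin at (363,325), fittings untouched. Coupling 2 measures (0.5163, -0.115) with its own x axis at -17°. One more settling call with the last 2° of turn.

Emit:
{"api": "move_arm", "payload": {"rows": [[-0.003,0,-0.2,0,0,-0.017,0],[-0.003,0,-0.3,0,0,-0.017,0],[-0.003,0,-0.35,0,0,-0.017,0],[-0.003,0,-0.35,0,0,-0.017,0]]}}

```text
clock: 11.88
eef_pos: [0.5167, -0.1166, 0.0944]
orientation: [-0.467, -3.106, -0.0]
ft_force: [-1.3, 0.9, 0.7]
width: 0.0852
grip_force: 0.0
```

Emit:
{"api": "move_arm", "payload": {"rows": [[0,0.005,-0.05,0,0,0,0],[0,0.005,-0.15,0,0,0,0],[0,0.005,-0.22,0,0,0,0],[0,0.005,-0.245,0,0,0,0],[0,0.005,-0.25,0,0,0,0],[0,0.005,-0.25,0,0,0,0.3],[0,0.005,-0.25,0,0,0,1],[0,0.005,-0.25,0,0,0,1],[0,0.005,-0.25,0,0,0,1],[0,0.005,-0.25,0,0,0,1],[0,0.005,-0.25,0,0,0,1]]}}

```text
clock: 13.25
eef_pos: [0.5172, -0.1145, 0.02]
orientation: [0.465, 3.106, -0.0]
ft_force: [-0.8, -0.1, 6.2]
width: 0.0338
grip_force: 39.1
```

Emit:
{"api": "move_arm", "payload": {"rows": [[0,0,0.1,0,0,0,1],[0,0,0.25,0,0,0,1],[0,0,0.33,0,0,0,1],[0.14,0.055,0.33,0,0,0,1],[0.28,0.11,0.33,0,0,0,1],[0.4,0.157,0.33,0,0,0,1],[0.458,0.18,0.33,0,0,0,1],[0.458,0.18,0.33,0,0,0,1],[0.458,0.18,0.33,0,0,0,1],[0.458,0.18,0.33,0,0,0,1]]}}

```text
clock: 14.5
eef_pos: [0.6535, -0.0608, 0.1186]
orientation: [-0.466, -3.106, 0.0]
ft_force: [0.4, 0.3, -0.8]
width: 0.0338
grip_force: 40.3
```

```bash
python3 - <<'E'
from h import *
for n in ("scene","side"): np.savez(n+"5.npz",**cam(n))
print(arm.observe()["eef_pos"])
E
python3 al.py 5 | python3 -c "
import sys,re
for l in sys.stdin:
    h=l.split('[')[0]; t=re.findall(r'\((\d+), np.int64\((\d+)\), np.int64\((\d+)\), np.float64\(([-\d.]+)\)',l)
    lo,hi=(218,240) if 'coup' in h else (246,262)
    print(h,[(int(a),int(b),int(c),float(d)) for a,b,c,d in t if lo<=int(a)<=hi and int(a)%2==0])"
```

```text
[ 0.65383966 -0.06069504  0.11862905]
scene coup 0.963  [(218, 255, 273, -2151.6), (220, 255, 273, -2151.26), (222, 256, 273, -2151.86), (224, 256, 272, -2150.56), (226, 256, 271, -2149.26), (228, 259, 267, -2147.93)]
scene pin 0.963  [(246, 262, 271, -2151.55), (248, 262, 272, -2152.18), (250, 262, 272, -2151.83), (252, 262, 272, -2151.48), (254, 262, 272, -2151.12), (256, 262, 272, -2150.76), (258, 263, 272, -2151.4), (260, 263, 272, -2151.04)]
side coup 0.852  [(218, 350, 362, 673.19), (220, 350, 363, 671.99), (222, 351, 363, 670.78), (224, 352, 363, 669.56), (226, 352, 363, 669.3), (228, 352, 363, 669.04), (230, 351, 363, 669.76), (232, 349, 369, 665.63), (234, 350, 369, 664.38), (236, 352, 369, 662.14), (238, 353, 367, 662.83)]
side pin 0.852  [(250, 354, 362, 665.11), (252, 354, 363, 663.83), (254, 354, 364, 662.54), (256, 354, 363, 663.26), (258, 354, 363, 662.97), (260, 354, 363, 662.69), (262, 353, 362, 664.43)]
```

The bearings agree within about 1 mm, so I lower gently.

Emit:
{"api": "move_arm", "payload": {"rows": [[0,0,-0.06,0,0,0,1],[0,0,-0.1,0,0,0,1],[0,0,-0.115,0,0,0,1],[0,0,-0.13,0,0,0,1],[0,0,-0.145,0,0,0,1],[0,0,-0.16,0,0,0,1],[0,0,-0.175,0,0,0,1]]}}

```text
clock: 15.48
eef_pos: [0.6544, -0.0604, 0.0658]
orientation: [0.465, 3.107, -0.0]
ft_force: [0.9, 1.0, -0.1]
width: 0.0342
grip_force: 40.3
```

Emit:
{"api": "move_arm", "payload": {"rows": [[0,0,-0.01,0,0,0,1],[0,0,-0.02,0,0,0,1],[0,0,-0.027,0,0,0,1],[0,0,-0.034,0,0,0,1],[0,0,-0.039,0,0,0,1]]}}

```text
clock: 16.1
eef_pos: [0.6543, -0.0604, 0.0542]
orientation: [0.465, 3.107, 0.0]
ft_force: [-0.0, 0.5, -0.9]
width: 0.0339
grip_force: 40.3
```

It is past the lug height with no force, so I continue to the plate.

Emit:
{"api": "move_arm", "payload": {"rows": [[0,0,-0.015,0,0,0,1],[0,0,-0.03,0,0,0,1],[0,0,-0.045,0,0,0,1],[0,0,-0.058,0,0,0,1],[0,0,-0.066,0,0,0,1],[0,0,-0.071,0,0,0,1],[0,0,-0.074,0,0,0,1],[0,0,-0.074,0,0,0,1]]}}

```text
clock: 17.1
eef_pos: [0.6544, -0.0604, 0.0322]
orientation: [0.465, 3.107, -0.0]
ft_force: [0.3, 0.6, -0.6]
width: 0.0336
grip_force: 40.5
```

Emit:
{"api": "move_arm", "payload": {"rows": [[0,0,-0.003,0,0,0,1],[0,0,-0.005,0,0,0,1],[0,0,-0.005,0,0,0,1],[0,0,-0.005,0,0,0,1]]}}

```text
clock: 17.6
eef_pos: [0.6545, -0.0604, 0.032]
orientation: [0.465, 3.106, -0.0]
ft_force: [-7.1, 0.4, 20.1]
width: 0.0338
grip_force: 43.0
```

It rests on the plate (20 N), so coupling 2 slips through and goes in the red bin. Lift and carry.

Emit:
{"api": "move_arm", "payload": {"rows": [[0,0,0,0,0,0,1],[0,0,0.04,0,0,0,1],[0,0,0.1,0,0,0,1],[0,0,0.18,0,0,0,1],[0,0,0.28,0,0,0,1],[0,0,0.37,0,0,0,1],[-0.07,0.1,0.37,0,0,0.05,1],[-0.14,0.24,0.37,0,0,0.1,1],[-0.21,0.38,0.37,0,0,0.15,1],[-0.28,0.52,0.37,0,0,0.2,1],[-0.34,0.66,0.37,0,0,0.2,1],[-0.4,0.8,0.37,0,0,0.2,1]]}}

```text
clock: 19.1
eef_pos: [0.5339, 0.181, 0.1427]
orientation: [-0.191, 3.135, 0.0]
ft_force: [-0.4, 0.3, -0.8]
width: 0.0341
grip_force: 40.3
```

Emit:
{"api": "move_arm", "payload": {"rows": [[-0.004,0.15,0,0,0,0,1],[-0.008,0.28,0,0,0,0,1],[-0.008,0.37,0,0,0,0,1],[-0.008,0.401,0,0,0,0,1],[-0.008,0.401,0,0,0,0,1],[-0.008,0.401,0,0,0,0,1]]}}

```text
clock: 19.85
eef_pos: [0.532, 0.299, 0.1418]
orientation: [0.19, -3.136, 0.0]
ft_force: [0.4, -0.7, 0.1]
width: 0.0341
grip_force: 40.3
```

Run:
```python
from h import *
d=cam("scene"); cv2.imwrite("pics/s6.png",cv2.resize(d["pixels"][160:400,300:620],None,fx=2,fy=2)); print(arm.observe()["eef_pos"])
```

```text
[0.53202977 0.29891825 0.141719  ]
```

View pics/s6.png

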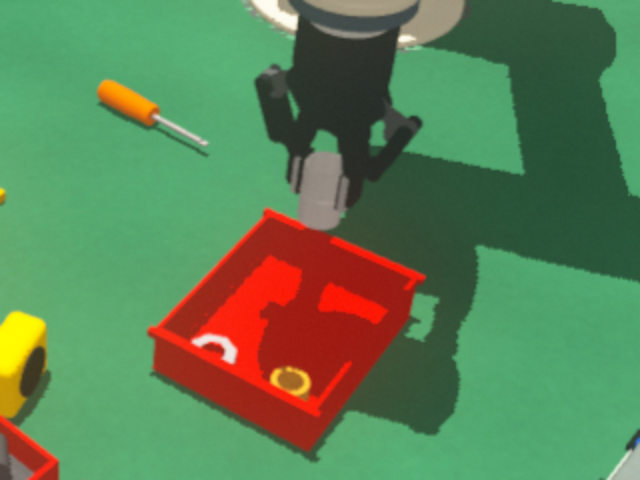

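Coupling 2 is held at (322,195), over the robot-side half of the red bin and clear of the nut (215,350) and bushing (290,380). Lowering.

Emit:
{"api": "move_arm", "payload": {"rows": [[0,0,-0.12,0,0,0,1],[0,0,-0.25,0,0,0,1],[0,0,-0.34,0,0,0,1],[0,0,-0.37,0,0,0,1],[0,0,-0.382,0,0,0,1],[0,0,-0.388,0,0,0,1],[0,0,-0.391,0,0,0,1],[0,0,-0.393,0,0,0,1],[0,0,-0.393,0,0,0,1]]}}

```text
clock: 21.02
eef_pos: [0.5322, 0.3, 0.0241]
orientation: [-0.191, 3.135, 0.0]
ft_force: [0.0, 0.1, 2.8]
width: 0.0341
grip_force: 40.7
```

Emit:
{"api": "move_arm", "payload": {"rows": [[0,0,-0.003,0,0,0,1],[0,0,-0.003,0,0,0,1],[0,0,-0.003,0,0,0,0.3],[0,0,-0.003,0,0,0,0.3],[0,0,-0.003,0,0,0,0.3],[0,0,0.06,0,0,0,0.3],[0,0,0.2,0,0,0,0.3],[0,0,0.4,0,0,0,0.3],[0,-0.1,0.6,0,0,0,0.3],[0,-0.3,0.6,0,0,0,0.3],[0,-0.4,0.6,0,0,0,0.3],[0,-0.4,0.6,0,0,0,0.3]]}}

```text
clock: 22.52
eef_pos: [0.532, 0.1781, 0.2052]
orientation: [-0.187, 3.135, -0.0]
ft_force: [0.2, 0.4, -0.0]
width: 0.0597
grip_force: 0.0
```

Run:
```python
from h import *
d=cam("scene"); cv2.imwrite("pics/s7.png",d["pixels"]); P=cloud(d); x,y,z=P[...,0],P[...,1],P[...,2]
q=P[(abs(x-.532)<.05)&(abs(y-.3)<.05)&(z>.052)&(z<.08)]; print(q[:,2].max(),cv2.minEnclosingCircle(q[:,:2].astype(np.float32)))
```

```text
0.060777074978070944 ((0.5347138047218323, 0.30247315764427185), 0.019868774339556694)
```

View pics/s7.png

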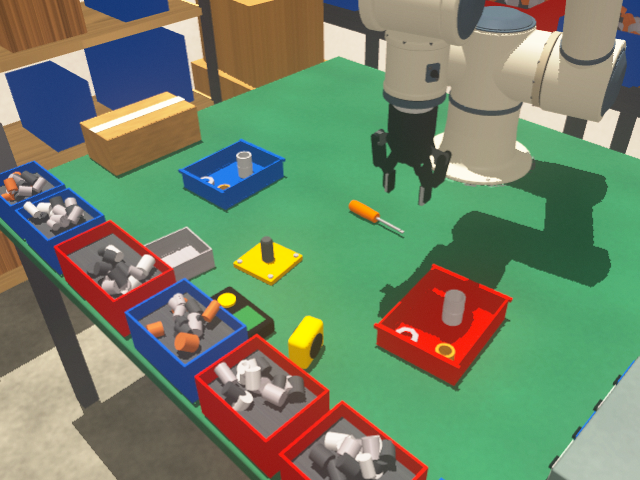

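Both couplings stand upright in their bins, at (244,163) in the blue one and (454,307) in the red one. The arm is clear and nothing else has moved.

```bash
python3 -c "
from bench import arm
print(arm.hand_in())"
```

```text
the job is handed in; nothing more can be done
None
```

Job handed in after about 23 s of the 67 s: the coupling that started on the robot's left (+y) stuck at its lugs and stands in the blue bin, the other slid to the plate and stands in the red bin; the hand-in returned no verdict.

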